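Load a test block in the spring-gauge jig and wind it to the set mark

ROBOT

A 7-joint arm with a two-finger parallel gripper is mounted at the origin on a cart in front of the work surface, level with it; the furniture and walls round the work are solid. World frame = base frame: x ahead of the robot, y to its left, z up, the work surface at z = 0. Lengths are in mm, angles in rad, forces in N, time in s.
With the tool pointing down it reaches from about 400 to 850 mm from the base axis. Payload 4.4 kg.
Tool frame: the origin (TCP) lies at the centre of the arm's flange, where the gripper is bolted on; the fingertips stand 199 mm ahead of it and the grasp point (between the pads) lies 180 mm ahead of it; z points along the fingers, y is the direction in which the jaws open and shut (so a half turn about z gives the same grasp; the last joint's range is limited). The gripper opens to 94 mm and grips with 3 to 60 N. Pads are 16 mm wide; open, the fingers measure 119 mm over their backs; the gripper's body (75 mm by 177 mm) begins 78 mm behind the grasp point.
Start: joints at [-1.247, 0.628, 0.038, 1.517, -0.027, 0.996, -0.02], TCP at [246.985, 601.26, 404.678] pointing down, gripper open.
Joint ranges: [-3.06, 3.06], [-0.37, 2.12], [-1.25, 1.32], [0.18, 2.47], [-1.1, 4.24], [0.23, 1.98], [-2.94, 2.94]. Speed limits (rad/s): [2.57, 2.57, 3.14, 3.14, 3.14, 3.14, 3.14].

INTERFACE

Orientations are given as a unit quaternion [x, y, z, w].
In Python, from workcell import telemetry, get_image, get_calibration, r gives the robot as it stands.
- The arm moves only by the tool play_rows, never from a script. Its arguments are lists of equal length, an entry for each row: "grip": the opening, from 0 (shut) to 1 (fully open); "dp": the shift along the tool's x, y, z in mm, a list of three; "yaw": the turn about the tool's z in rad. In form: {"grip": [grip, ...], "dp": [[x, y, z], ...], "yaw": [yaw, ...]}. A call has 1 to 20 rows; each row shifts and turns the commanded pose from where the row before left it, along the tool's axes as they then stand; what a row does not reach is not made up. A row lasts 1/8 s, in which the tool goes at most 62.5 mm and 10.7 degrees, less where a joint would pass 70% of its speed; a pose out of reach is approached as far as the arm can. A call with a gripper value outside its range is refused whole. The fingers move at their own pace and stop on an object; "squeeze" is the grip in N (left out, the last holds). Time passes only in rows, so rows that do not move let the fingers close. It gives the time, the measured TCP pose, the force and the opening at its end, in the units of the state.
- telemetry.sense(): the state, without advancing time (a new reading comes with each control period).
- get_image(name): name is "scene" or "top"; returns (picture, depth): 420x560x3 uint8, red, green, blue; 420x560 float32, mm along the optical axis (not along the pixel's ray), 0 where there is no reading.
- get_calibration(name): a dict with "K" (3x3 intrinsics, pixels), "R" (3x3) and "t" (3): a world point X has camera coordinates R X + t. Camera axes: x right, y down, z forward; pixel columns grow to the right and rows downward; lengths in mm; the calibration is good to about 2 mm. A picture is of the moment at which its call begins. get_calibration takes no time and is no camera call.
- r.close_job(): hands the job in, once; it reports no verdict.
The state is a dict: "time": time; "joint_pos": joint angles; "joint_vel": joint speeds; "tau": joint torques, N m; "eef_pos": TCP position; "tcp_rot": TCP orientation; "contact_force": force on the tool from outside, world axes, zero at the start; "wrist_torque": the same for the moment, N m; "gripper_width": opening from 0.0 (shut) to 1.0 (fully open).
Only numpy, scipy, OpenCV 4.12 (cv2) and the standard library are available. Lean on these libraries where they do the work, as an engineer would, in place of code of your own. Each camera call takes 0.05 s, during which the arm holds its last target. There are 200 camera calls.

TASK

Set the white block down in the jig's channel between its two open jaws, long side along the channel, and let go of it. Then turn the knob clockwise, gently, until the block is squeezed far enough that the spring pointer stands exactly at the brass set mark; never wind the pointer more than 3 mm past the mark, work the pointer only through the knob, and leave the neighbouring things where they are.

Things in the scene. Friction and masses are not known exactly. Their poses are not given: they have to be found in the camera images.
- block_center (a point): centre of the loose white block, 26 x 34 x 28 mm (its own x, y, z), 30 g, standing on the bench between the robot and the jig, z axis up. Grip it across its 26 mm sides.
- jig: fixed jig: base 100 mm (x) by 300 mm (y), 14 mm thick; origin under its centre, x away from the robot, y along the plate to the left (yaw varies). Along y, right to left: gear housing (top at z 56 mm, collar 59) with the black knob on it, pushing jaw, open channel, sprung jaw with pointer (jaw tops at 51 mm), spring block (48 mm). Knob top 98 mm. Knob axis, jaws and channel lie on the plate's centre line.
- seat (a point): middle of the channel floor, 24 mm above the bench, axes as the jig's. The channel runs along y, 112 mm long, open on top, 29 mm wide between two side rails 6 mm thick and 7 mm high above its floor: the block goes in with its 34 mm side along y, 1.5 mm clear each side, and stands 21 mm above the rails.
- push_face (a point): middle of the pushing jaw's face (looks to +y of the jig), 38 mm above the bench; jaw 24 mm wide, runs inside the channel. Once the knob's play is taken up, one radian clockwise (from above) moves it 12 mm toward +y. It collides with the block, which it pushes along the channel onto the sprung jaw.
- sprung_face (a point): middle of the sprung jaw's face (looks to -y of the jig), 38 mm above the bench; jaw 24 mm wide. At the start it stands 46 to 53 mm from the push face, so the 34 mm block fits between with play.
- sprung_jaw: the sprung jaw with its pointer, sliding along the jig's y against a spring of 500 N/m that has no preload (start = relaxed); body origin moves with it.
- pointer_tip (a point): tip of the pointer, a thin dark needle on the sprung jaw over the grey ticked scale bar on the robot's side of the jig, 37 mm above the bench; it moves with the sprung jaw toward +y of the jig, millimetre for millimetre.
- mark_tip (a point): nose of the brass set mark, a small fixed rider on the robot-side edge of the scale bar, 37 mm above the bench, axes as the jig's. It lies 6 to 14 mm farther along the jig's +y than the resting pointer; the pointer is on the mark when both have the same y in the jig's frame.
- knob_grip (a point): on the axis of the black knob at the height to grip, 83 mm above the bench. Round fluted knob, 40 mm across, vertical axis, 68 to 98 mm above the bench. Clockwise from above winds; 1.5 to 3.7 rad are needed, so several grips. It has up to 0.8 rad of play on its shaft, unknown at the start: it first turns light (0.03 N m), then drives against 0.22 N m friction plus 0.012 per N of spring. Stays where left; unwinding needs the play again.
- crucible: bystander: white crucible, 44 mm wide, 31 mm high, left of the block; origin under its centre
- weight: bystander: small pale-yellow metal weight with a neck, 27 mm wide, 34 mm high; origin under its centre
- bung: bystander: black round rubber bung, 31 mm wide, 26 mm high; origin under its centre
- dropper: bystander: amber dropper bottle, 35 mm wide, 92 mm high, behind the jig; origin under its centre
Mind the look-alikes: they are no part of the job. What is shaped like the part that bears block_center but blue or pink is not meant.

How it is judged:
By the outcome, as a careful person would: the job done as asked, in the order asked, and still so for the second after the job is handed in, with the robot touching nothing.
It also fails if it takes over 67 s, if anything falls off the work surface, if the arm or the gripper's body presses on something with over 40 N, if the wrist force passes 120 N, or if a joint passes its speed limit or range.

## Working session

There is one attempt and no reset: what is moved stays moved. The work goes in short steps, Python scripts to look and compute and a tool call to move; the robot and the scene stay as the last step left them, time stands still between calls to the robot, and variables do not carry over. Pictures are saved under pics/ and viewed, about 8 in all and at most 12, crops included, and the job is handed in when it is done.

Besides the shell and the picture viewer there is one more tool, called after "Emit:" by a JSON object that holds its "name" and its "arguments". play_rows: Moves the arm, as the interface text tells. Its arguments: {"type":"object","properties":{"grip":{"type":"array"},"dp":{"type":"array"},"yaw":{"type":"array"},"squeeze":{"type":"number"}},"required":["grip","dp","yaw"]}

```bash
ls; mkdir -p pics
cat > h.py <<'E'
import numpy as np, cv2
from workcell import telemetry, get_image, get_calibration, r
def snap(n,f=None):
    im,d=get_image(n)
    if f: cv2.imwrite('pics/'+f,im[:,:,::-1])
    np.savez(''+n+'.npz',im=im,d=d)
    return im,d
def load(n):
    z=np.load(''+n+'.npz');return z['im'],z['d']
def onplane(n,uv,z):
    c=get_calibration(n);K,R,t=[np.array(c[k]) for k in 'KRt']
    uv=np.atleast_2d(uv).astype(float);ray=(np.linalg.inv(K)@np.c_[uv,np.ones(len(uv))].T).T@R
    o=-R.T@t
    return o+ray*((z-o[2])/ray[:,2])[:,None]
def cloud(n,d):
    c=get_calibration(n);K,R,t=[np.array(c[k]) for k in 'KRt']
    v,u=np.mgrid[:d.shape[0],:d.shape[1]]
    p=np.stack([(u-K[0,2])/K[0,0]*d,(v-K[1,2])/K[1,1]*d,d],-1)
    return (p-t)@R
def proj(n,X):
    c=get_calibration(n);K,R,t=[np.array(c[k]) for k in 'KRt']
    p=(np.atleast_2d(X)@R.T+t)@K.T
    return p[:,:2]/p[:,2:]
E
python3 - <<'E'
from h import *
a,_=snap('scene','s0.png');b,_=snap('top','t0.png')
for n in('scene','top'):
    c=get_calibration(n);print(n,c['K'],c['R'],c['t'])
s=telemetry.sense();print({k:np.round(v,3) for k,v in s.items()})
cv2.imwrite('pics/both.png',cv2.resize(np.hstack([a,b])[:,:,::-1],(800,300)))
E
```

```text
pics
scene [[423.87636492   0.         280.07267197]
 [  0.         423.87636492 210.59526516]
 [  0.           0.           1.        ]] [[ 0.59513171 -0.80362322  0.0028218 ]
 [-0.60153393 -0.44779525 -0.66154089]
 [ 0.53289321  0.39200655 -0.74990379]] [-254.79920844  458.34677509  576.46530283]
top [[388.9834032    0.         282.60643775]
 [  0.         388.9834032  210.21249114]
 [  0.           0.           1.        ]] [[ 0.00656293 -0.99965334 -0.02549773]
 [-0.99659519 -0.00444289 -0.08233031]
 [ 0.08218848  0.02595124 -0.99627887]] [114.52700787 566.00687646 863.0618487 ]
{'time': np.float64(0.1), 'joint_pos': array([-1.247,  0.629,  0.038,  1.518, -0.027,  0.996, -0.02 ]), 'joint_vel': array([ 0.001, -0.003, -0.001, -0.002,  0.   ,  0.001, -0.   ]), 'tau': array([ 3.0000e-03, -5.5080e+01,  1.1480e+00, -1.8712e+01, -5.2000e-02,
        1.9000e-02,  0.0000e+00]), 'eef_pos': array([246.886, 601.021, 403.879]), 'tcp_rot': array([ 0.194,  0.981, -0.001, -0.   ]), 'contact_force': array([ 0.053, -0.322, -0.51 ]), 'wrist_torque': array([ 0.007, -0.058,  0.009]), 'gripper_width': np.float64(1.0)}
```

View pics/t0.png

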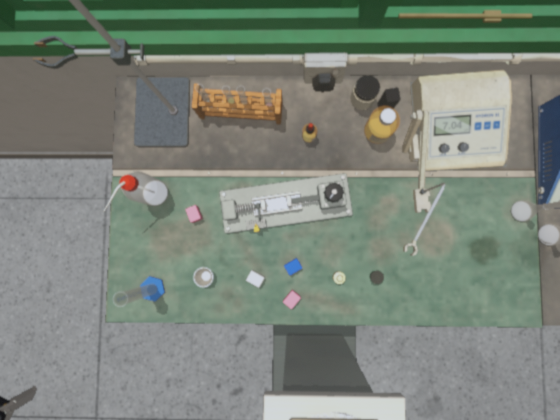

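View pics/s0.png

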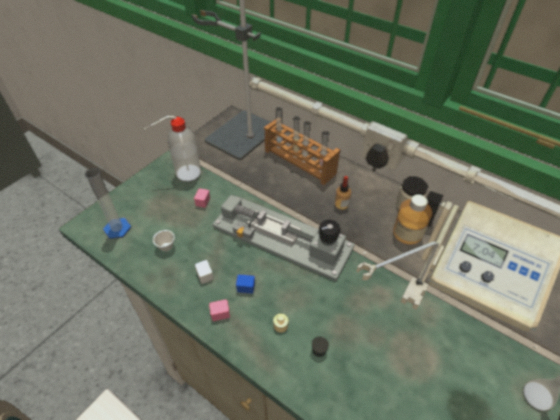

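Top view: white block near (256,279), jig from about (222,205) to (350,205), knob (333,192), brass mark about (256,229). Scene view: block (204,271), knob (329,231), mark (240,232). Now I'll measure them.

```bash
cat > m1.py <<'E'
from h import *
def blob(n,m,c,rad):
    m=m.copy().astype(np.uint8);yy,xx=np.mgrid[:420,:560];m[(xx-c[0])**2+(yy-c[1])**2>rad*rad]=0
    k,l,s,ce=cv2.connectedComponentsWithStats(m)
    if k<2:return None
    i=1+np.argmax(s[1:,4]);mm=(l==i).astype(np.uint8)
    cn=max(cv2.findContours(mm,0,cv2.CHAIN_APPROX_NONE)[0],key=cv2.contourArea)
    return ce[i],s[i,4],cv2.minAreaRect(cn),mm
im,d=load('top');P=cloud('top',d)
hsv=cv2.cvtColor(im,cv2.COLOR_RGB2HSV)
W=(hsv[...,1]<60)&(hsv[...,2]>150)
b=blob('top',W,(256,279),14);print('block',b[:3],onplane('top',b[0],28), 'box',onplane('top',cv2.boxPoints(b[2]),28).round(1).tolist())
print('cloud block',np.median(P[b[3]>0],0))
im2,d2=load('scene');h2=cv2.cvtColor(im2,cv2.COLOR_RGB2HSV);P2=cloud('scene',d2)
# heights around jig in top cloud
J=(P[...,0]>380)&(P[...,0]<700)
for lo,hi in((10,18),(45,52),(53,61),(90,104)):
    m=(P[...,2]>lo)&(P[...,2]<hi);yy,xx=np.mgrid[:420,:560];m&=(xx>215)&(xx<358)&(yy>172)&(yy<236)
    pts=P[m];print(lo,hi,m.sum(),np.median(pts,0).round(1) if m.sum() else '')
    if lo==10:
        u=np.argwhere(m)[:,::-1].astype(np.float32);rc=cv2.minAreaRect(pts[:,:2].astype(np.float32));print(rc)
    if lo==90: print(pts[:,:2].mean(0),np.ptp(pts,axis=0),cv2.minEnclosingCircle(pts[:,:2].astype(np.float32)))
    # scene
    m=(P2[...,2]>lo)&(P2[...,2]<hi);m&=(xx>200)&(xx<365)&(yy>185)&(yy<285)
    pts=P2[m];print('scene',m.sum(),np.median(pts,0).round(1))
    if lo==10: print(cv2.minAreaRect(pts[:,:2].astype(np.float32)))
    if lo==90: print(cv2.minEnclosingCircle(pts[:,:2].astype(np.float32)))
c1=cv2.resize(im[170:240,212:362],None,fx=5,fy=5,interpolation=cv2.INTER_CUBIC)
cv2.imwrite('pics/tc.png',c1[:,:,::-1])
c2=cv2.resize(im2[185:280,205:360],None,fx=5,fy=5,interpolation=cv2.INTER_CUBIC)
cv2.imwrite('pics/sc.png',c2[:,:,::-1])
E
python3 m1.py
```

```text
block (array([254.30434783, 278.47826087]), np.int32(207), ((254.30003356933594, 278.4000244140625), (16.099689483642578, 12.969193458557129), 26.56505012512207)) [[410.9823501 180.1365013  28.       ]] box [[406.1, 202.8, 28.0], [432.0, 190.1, 28.0], [416.2, 157.5, 28.0], [390.4, 170.2, 28.0]]
cloud block [409.99995895 180.66990177  26.70211702]
10 18 3048 [582.5 108.1  12.7]
((583.5759887695312, 112.31331634521484), (99.95938110351562, 299.6147766113281), 8.350872993469238)
scene 2523 [565.2  83.2  12.8]
((564.8917846679688, 118.08757781982422), (239.56268310546875, 343.3851623535156), 35.23538589477539)
45 52 372 [572.6 226.7  47.8]
scene 454 [575.6 157.1  47.3]
53 61 254 [588.1  19.1  54.9]
scene 328 [587.6  -2.4  55. ]
90 104 294 [598.4   8.3  96.4]
[598.62002339   8.77985639] [42.68733059 40.14593443  9.61567244] ((598.8460693359375, 8.829155921936035), 21.3787841796875)
scene 287 [596.9   5.5  96.3]
((599.3031005859375, 6.611125946044922), 20.920696258544922)
```

View pics/tc.png

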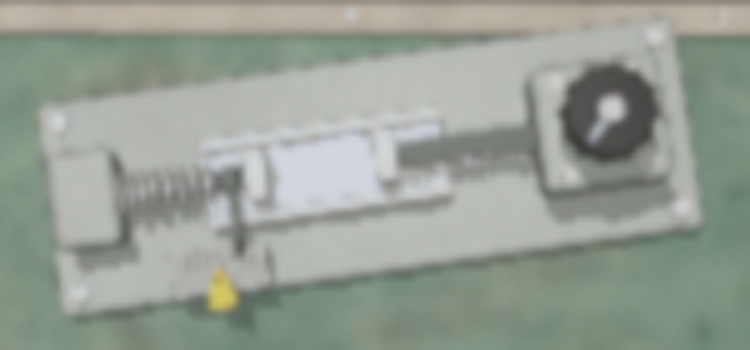

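View pics/sc.png

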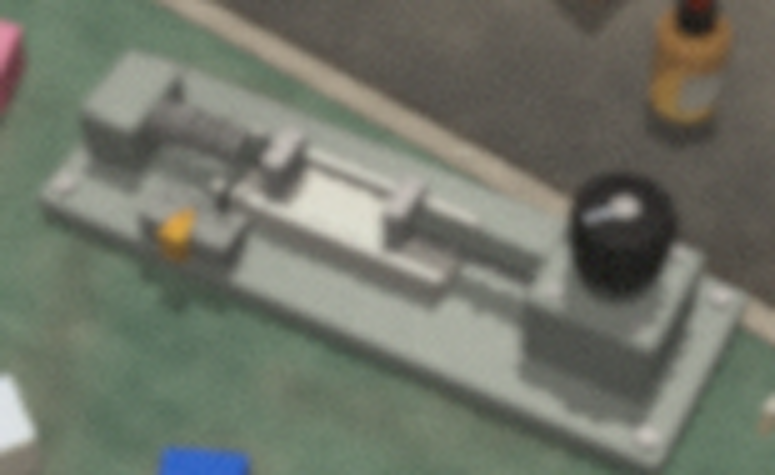

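```bash
cat >> h.py <<'E'
YAW=0.1457; C0=np.array([583.6,112.3]); EX=np.array([np.cos(YAW),np.sin(YAW)]); EY=np.array([-np.sin(YAW),np.cos(YAW)])
def tojig(p): q=np.atleast_2d(p)[:,:2]-C0; return np.c_[q@EX,q@EY]
def tocrop(n,x0,y0,f,X): return (proj(n,X)-[x0,y0])*f
E
python3 - <<'E'
from h import *
for n in('top','scene'):
    c=get_calibration(n);print(n,-np.array(c['R']).T@c['t'])
px=lambda u,v:(212+u/5-.4,170+v/5-.4)
for nm,u,v,z in(('sprung',268,173,51),('push',376,157,51),('chan centre',325,172,28),('pointer',240,255,37),('mark',220,268,37),('knob',609,111,98)):
    X=onplane('top',px(u,v),z);print(nm,X.round(1),tojig(X).round(1))
px=lambda u,v:(205+u/5-.4,185+v/5-.4)
for nm,u,v,z in(('sprung near top corner',290,160,51),('push near top corner',388,208,51),('pointer',228,192,37),('mark',180,210,37)):
    X=onplane('scene',px(u,v),z);print('S',nm,X.round(1),tojig(X).round(1))
# jig rails/floor via top cloud in jig frame: height profile along y at |x|<8, and across
im,d=load('top');P=cloud('top',d).reshape(-1,3);j=tojig(P)
m=abs(j[:,0])<8
for a in range(-50,70,4):
    k=m&(j[:,1]>=a)&(j[:,1]<a+4);print(a,P[k,2].round(0).max() if k.any() else None,end='; ')
print()
# block by both views
for n,c in(('top',(254,278)),('scene',(204,271))):
    im,d=load(n);P=cloud(n,d);h=cv2.cvtColor(im,cv2.COLOR_RGB2HSV)
    yy,xx=np.mgrid[:420,:560];near=(abs(xx-c[0])<15)&(abs(yy-c[1])<15)
    g=(near&(P[...,2]>21)&(P[...,2]<34)&(h[...,1]<70));X=P[g]
    print(n,g.sum(),X.mean(0).round(1),cv2.minAreaRect(X[:,:2].astype(np.float32)))
    sp=np.cov(X[:,:2].T);w,v=np.linalg.eigh(sp);print(np.sqrt(12*w),np.degrees(np.arctan2(v[1],v[0])))
E
```

```text
top [492.3943587   94.60448441 909.36998052]
scene [ 120.15578532 -225.49523047  736.22763905]
sprung [[576.4 155.7  51. ]] [[-0.8 44. ]]
push [[583.8 107.8  51. ]] [[-0.5 -4.5]]
chan centre [[579.2 131.3  28. ]] [[-1.5 19.5]]
pointer [[540.7 168.9  37. ]] [[-34.2  62.3]]
mark [[534.8 177.9  37. ]] [[-38.8  72. ]]
knob [[598.5   9.6  98. ]] [[  -0.2 -103.8]]
S sprung near top corner [[571.2 152.4  51. ]] [[-6.5 41.5]]
S push near top corner [[574.8 103.3  51. ]] [[-10.   -7.6]]
S pointer [[550.3 170.3  37. ]] [[-24.5  62.2]]
S mark [[530.4 180.4  37. ]] [[-42.8  75.1]]
-50 41.0; -46 41.0; -42 41.0; -38 41.0; -34 43.0; -30 41.0; -26 42.0; -22 41.0; -18 42.0; -14 53.0; -10 52.0; -6 50.0; -2 25.0; 2 25.0; 6 26.0; 10 27.0; 14 25.0; 18 27.0; 22 26.0; 26 25.0; 30 26.0; 34 26.0; 38 27.0; 42 51.0; 46 52.0; 50 54.0; 54 50.0; 58 47.0; 62 47.0; 66 43.0; 
top 177 [410.2 179.5  27.1] ((410.19989013671875, 179.62623596191406), (33.81896209716797, 25.640947341918945), 60.33334732055664)
[26.00111832 33.9646849 ] [153.20035715  63.20035715]
scene 207 [409.9 176.3  26.2] ((410.927490234375, 177.4954376220703), (35.391082763671875, 26.17405128479004), 61.28596878051758)
[26.2824018  36.34338206] [150.39372237  60.39372237]
```

Emit:
{"name": "play_rows", "arguments": {"grip": [0.7,0.7,0.7,0.7,0.7,0.7,0.7,0.7,0.7,0.7,0.7,0.7,0.7,0.7,0.7], "dp": [[-10,-10,0],[-20,-20,0],[-26,-27.5,0],[-26,-27.5,0],[-26,-27.5,0],[-26,-27.5,0],[-26,-27.5,0],[-26,-27.5,0],[-26,-27.5,0],[-26,-27.5,0],[-26,-27.5,0],[-26,-27.5,0],[-15,-17,0],[-7,-8,0],[0,0,0]], "yaw": [0,0,0,0,0,0,0,0,0,0,0,0,0,0,0]}}

```text
time: 1.98
eef_pos: [410.1, 176.9, 404.7]
tcp_rot: [0.194, 0.981, 0.0, -0.0]
contact_force: [-0.1, 1.0, 0.0]
gripper_width: 0.698
```

Emit:
{"name": "play_rows", "arguments": {"grip": [0.7,0.7,0.7,0.7,0.7,0.7,0.7,0.7,0.7,0.7,0.7,0.7], "dp": [[0,0,0],[0,0,0],[0,0,0],[0,0,0],[0,0,0],[0,0,0],[0,0,0],[0,0,0],[0,0,0],[0,0,0],[0,0,0],[0,0,0]], "yaw": [0.15,0.15,0.15,0.15,0.15,0.15,0.15,0.15,0.15,0.15,0.169,0]}}

```text
time: 3.48
eef_pos: [409.7, 178.7, 404.5]
tcp_rot: [0.856, 0.517, -0.0, -0.0]
contact_force: [-0.4, -0.5, 0.2]
gripper_width: 0.701
```

Emit:
{"name": "play_rows", "arguments": {"grip": [0.7,0.7,0.7,0.7,0.7,0.7,0.7,0.7,0.7,0.27,0.27,0.27,0.27,0.27,0.2,0.2,0.2,0.2], "dp": [[0,0,20],[0,0,35],[0,0,35],[0,0,35],[0,0,30],[0,0,20],[0,0,10],[0,0,6],[0,0,0],[0,0,0],[0,0,0],[0,0,0],[0,0,0],[0,0,0],[0,0,0],[0,0,0],[0,0,0],[0,0,0]], "yaw": [0,0,0,0,0,0,0,0,0,0,0,0,0,0,0,0,0,0], "squeeze": 15}}

```text
time: 5.72
eef_pos: [410.3, 177.4, 213.8]
tcp_rot: [0.857, 0.515, 0.0, 0.0]
contact_force: [-0.3, -0.1, 3.1]
gripper_width: 0.275
```

Run:
```python
from h import *
a,_=snap('scene');b,_=snap('top')
A=cv2.resize(a[220:320,150:260],None,fx=4,fy=4,interpolation=cv2.INTER_CUBIC)
B=cv2.resize(b[230:330,205:295],None,fx=4,fy=4,interpolation=cv2.INTER_CUBIC)
cv2.imwrite('pics/pick.png',np.hstack([A,B])[:,:,::-1])
s=telemetry.sense();print(s['eef_pos'],s['gripper_width'],s['joint_pos'],s['contact_force'])
```

```text
[410.26960524 177.43672808 213.72745061] 0.2724839496232982 [-0.61399372  0.71686745  0.21073209  2.21907288 -0.57347309  0.25597846
 -0.38377855] [-0.68339909 -0.61083106  2.77766092]
```

View pics/pick.png

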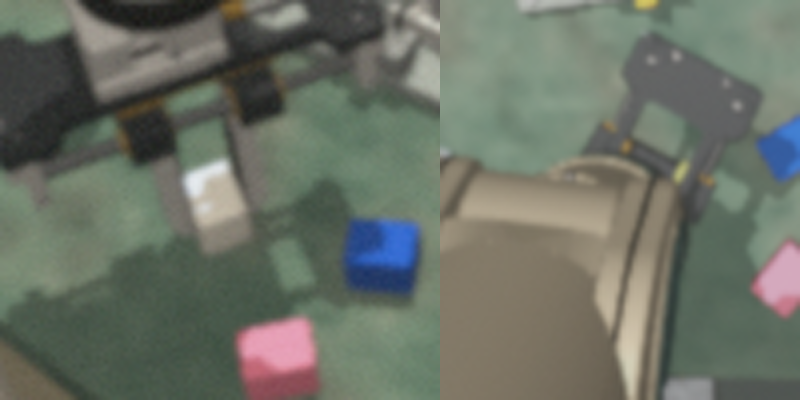

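Emit:
{"name": "play_rows", "arguments": {"grip": [0.2,0.2,0.2,0.2,0.2,0.2,0.2,0.2,0.2,0.2,0.2,0.2,0.2,0.2,0.2,0.2,0.2,0.2], "dp": [[0,0,-10],[0,0,-25],[0,0,-30],[0,0,-25],[0,0,-10],[0,0,0],[0,0,0],[0,0,0],[0,0,0],[0,0,0],[-5,10,0],[-10,25,0],[-15,35,0],[-15,35,0],[-13,30,0],[-8,16,0],[-4.7,10.4,0],[0,0,0]], "yaw": [0,0,0,0,0,-0.13,-0.13,-0.13,-0.13,-0.114,0,0,0,0,0,0,0,0]}}

```text
time: 8.07
eef_pos: [580.6, 130.5, 313.3]
tcp_rot: [0.654, 0.756, -0.0, 0.0]
contact_force: [-0.4, -0.6, -0.3]
gripper_width: 0.274
```

```bash
cat > chk.py <<'E'
from h import *
import sys
a,_=snap('scene');b,_=snap('top')
A=cv2.resize(a[170:290,200:350],None,fx=4,fy=4,interpolation=cv2.INTER_CUBIC)
B=cv2.resize(b[150:270,205:355],None,fx=2.66,fy=2.66,interpolation=cv2.INTER_CUBIC)
cv2.imwrite('pics/%s.png'%sys.argv[1],A[:,:,::-1])
s=telemetry.sense();p=s['eef_pos'];q=s['tcp_rot'];ang=2*np.arctan2(q[1],q[0])
print(p.round(1),'jig',tojig(p).round(2),'tool x ang - (yaw+90): %.4f'%((ang-np.pi/2-YAW+np.pi)%(2*np.pi)-np.pi),'tilt',q[2:].round(4),'w',s['gripper_width'].round(3),'j7',s['joint_pos'][6].round(2),'F',s['contact_force'].round(1),'T',s['wrist_torque'].round(2),'t',s['time'])
E
python3 chk.py hold
```

```text
Traceback (most recent call last):
  File "chk.py", line 8, in <module>
    print(p.round(1),'jig',tojig(p).round(2),'tool x ang - (yaw+90): %.4f'%((ang-np.pi/2-YAW+np.pi)%(2*np.pi)-np.pi),'tilt',q[2:].round(4),'w',s['gripper_width'].round(3),'j7',s['joint_pos'][6].round(2),'F',s['contact_force'].round(1),'T',s['wrist_torque'].round(2),'t',s['time'])
                                                                                                                                               ^^^^^^^^^^^^^^^^^^^^^^^^
AttributeError: 'float' object has no attribute 'round'
```

View pics/hold.png

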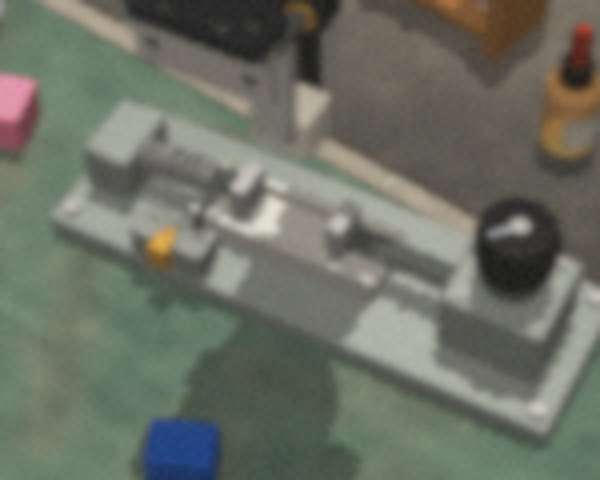

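Emit:
{"name": "play_rows", "arguments": {"grip": [0.2,0.2,0.2,0.2,0.2,0.2], "dp": [[0,0,15],[0,0,20],[0,0,17],[0,0,10],[0,0,0],[0,0,0]], "yaw": [0,0,0,0,0,0]}}

```text
time: 8.93
eef_pos: [580.4, 131.0, 252.1]
tcp_rot: [0.654, 0.757, 0.0, 0.0]
contact_force: [-0.2, -0.3, -0.8]
gripper_width: 0.277
```

```bash
sed -i "s/s\['gripper_width'\].round(3)/round(float(s['gripper_width']),3)/;s/s\['joint_pos'\]\[6\].round(2)/np.round(s['joint_pos'],2)/" chk.py; python3 chk.py hover
python3 - <<'E'
from h import *
im,d=load('scene');P=cloud('scene',d);j=tojig(P.reshape(-1,3)).reshape(420,560,2)
h=cv2.cvtColor(im,cv2.COLOR_RGB2HSV)
# block top ~z65
g=(abs(P[...,2]-65)<6)&(abs(j[...,0])<30)&(abs(j[...,1]-20)<30)
vv,uu=np.nonzero(g);
print('z65 pts',g.sum());
w=g&(h[...,1]<60)&(h[...,2]>120);print(w.sum(),j[w].mean(0),j[w].min(0),j[w].max(0))
# jaw tops in scene frame
for nm,lo,hi in(('push',-22,0),('sprung',38,56)):
    q=(P[...,2]>48)&(P[...,2]<55)&(abs(j[...,0])<18)&(j[...,1]>lo)&(j[...,1]<hi);print(nm,q.sum(),j[q].mean(0),np.percentile(j[q],[3,97],axis=0).round(1).tolist())
E
```

```text
[580.4 131.  252.3] jig [[-0.42 18.97]] tool x ang - (yaw+90): 0.0002 tilt [0.0005 0.0003] w 0.272 j7 [-0.4   0.76  0.21  1.8  -0.26  0.6   0.12] F [-0.5 -1.1  0.1] T [-0.07  0.08  0.01] t 9.025
z65 pts 124
73 [-1.32732675  8.65196151] [-26.06321136   2.3895974 ] [19.76880929 21.83857105]
push 39 [  0.77543628 -10.87591796] [[-10.7, -15.4], [11.1, -5.6]]
sprung 3 [-10.17610412  48.22355337] [[-11.0, 46.7], [-8.9, 50.1]]
```

View pics/hover.png

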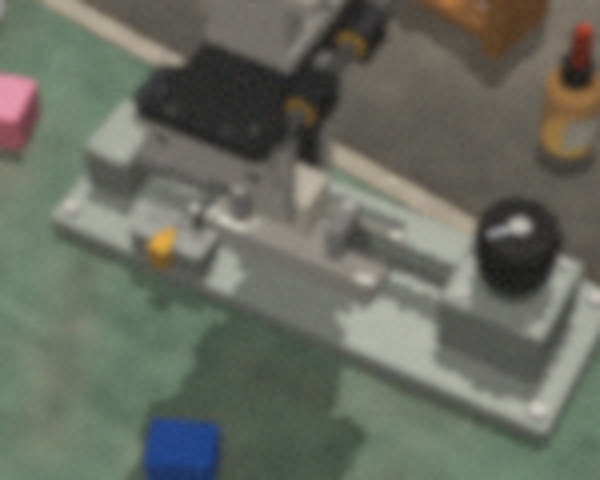

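Emit:
{"name": "play_rows", "arguments": {"grip": [0.2,0.2,0.2,0.2,0.2], "dp": [[0,0,4],[0,0,3],[0,0,2],[0,0,1],[0,0,0]], "yaw": [0,0,0,0,0]}}

```text
time: 9.65
eef_pos: [580.6, 130.9, 243.6]
tcp_rot: [0.654, 0.757, 0.001, 0.0]
contact_force: [-2.6, -0.8, 15.3]
gripper_width: 0.28
```

Run:
```python
from h import *
for i in range(4):
    a,_=snap('scene')
    s=telemetry.sense();F=np.array(s['contact_force']);T=np.array(s['wrist_torque']);print(s['eef_pos'].round(2),F.round(2),T.round(3))
    # T = r x F with rz=-0.18
    rz=-.185; print('rx,ry mm',1e3*(rz*F[0]-T[1])/F[2],1e3*(T[0]+rz*F[1])/F[2])
```

```text
[580.55 130.9  243.62] [-2.53  0.18 15.16] [-0.148  0.941  0.052]
rx,ry mm -31.194276079983666 -11.905323400560777
[580.55 130.9  243.62] [-2.06  0.56 14.79] [-0.26   0.913  0.081]
rx,ry mm -36.04283261051331 -24.59190032547201
[580.57 130.89 243.62] [-2.86 -1.03 15.14] [-0.166  0.947  0.033]
rx,ry mm -27.62976537195062 1.629867105067178
[580.56 130.92 243.66] [-2.9   0.68 14.74] [-0.163  0.915  0.017]
rx,ry mm -25.675223398792706 -19.578610592728364
```

Emit:
{"name": "play_rows", "arguments": {"grip": [0.2,0.2,0.2,0.2,0.2,0.2,0.2], "dp": [[0,0,-4],[0,1.5,0],[0,0,0],[0,0,3],[0,0,2],[0,0,1],[0,0,0]], "yaw": [0,0,0,0,0,0,0]}}

```text
time: 10.72
eef_pos: [581.7, 131.2, 239.5]
tcp_rot: [0.654, 0.757, -0.0, 0.0]
contact_force: [1.1, 0.1, -0.5]
gripper_width: 0.273
```

Emit:
{"name": "play_rows", "arguments": {"grip": [0.2,0.2,0.2,0.32,0.42,0.45,0.45], "dp": [[0,0,1],[0,0,0.8],[0,0,0],[0,0,0],[0,0,0],[0,0,0],[0,0,0]], "yaw": [0,0,0,0,0,0,0]}}

```text
time: 11.6
eef_pos: [581.6, 131.2, 237.8]
tcp_rot: [0.654, 0.757, -0.0, -0.0]
contact_force: [-0.3, -0.7, 0.4]
gripper_width: 0.45
```

Emit:
{"name": "play_rows", "arguments": {"grip": [0.45,0.45,0.45,0.45,0.7,0.7], "dp": [[0,0,-10],[0,0,-20],[0,0,-30],[0,0,-35],[0,0,-20],[0,0,0]], "yaw": [0,0,0,0,0,0]}}

```text
time: 12.35
eef_pos: [582.2, 131.2, 355.0]
tcp_rot: [0.654, 0.757, 0.002, 0.001]
contact_force: [-0.5, -0.7, -0.5]
gripper_width: 0.629
```

```bash
python3 chk.py placed
```

```text
[581.3 131.2 352.7] jig [[ 0.48 19.05]] tool x ang - (yaw+90): 0.0004 tilt [-0.0001 -0.0002] w 0.692 j7 [-0.44  0.62  0.27  1.73 -0.21  0.81  0.08] F [ 0.  -0.6 -0.3] T [-0.04  0.03 -0.01] t 12.45
```

View pics/placed.png

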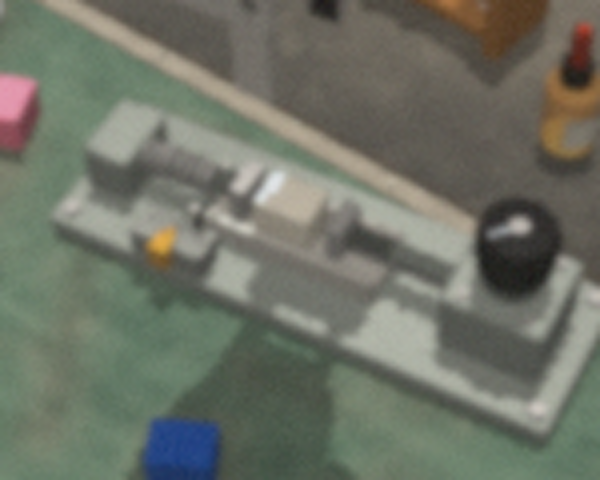

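Emit:
{"name": "play_rows", "arguments": {"grip": [0.7,0.7,0.7,0.7,0.7,0.7,0.7,0.7,0.7,0.7,0.7,0.7,0.7,0.7,0.7,0.7,0.7,0.7,0.7,0.7], "dp": [[-12,0,0],[-25,0.2,0],[-30,0.2,0],[-28,0.2,0],[-18,0.1,0],[-10.5,0,0],[0,0,0],[0,0,0],[0,0,0],[0,0,0],[0,0,0],[0,0,0],[0,0,0],[0,0,0],[0,0,0],[0,0,0],[0,0,0],[0,0,0],[0,0,0],[0,0,0]], "yaw": [0,0,0,0,0,0,-0.1,-0.16,-0.16,-0.16,-0.16,-0.16,-0.16,-0.16,-0.16,-0.16,-0.16,-0.16,-0.1,0]}}

```text
time: 14.95
eef_pos: [600.2, 9.5, 352.6]
tcp_rot: [-0.264, 0.964, 0.0, -0.0]
contact_force: [0.6, -0.8, -0.7]
gripper_width: 0.698
```

```bash
python3 chk.py k0
```

```text
[600.2   9.4 352.7] jig [[   1.52 -104.23]] tool x ang - (yaw+90): 1.9589 tilt [ 0.0002 -0.0001] w 0.696 j7 [ 0.13  0.63 -0.3   1.71  0.24  0.84  1.82] F [-0.2  0.3 -0. ] T [ 0.06  0.05 -0.01] t 15.05
```

Emit:
{"name": "play_rows", "arguments": {"grip": [0.7,0.7,0.7,0.7,0.7,0.7,0.35,0.35,0.35,0.35,0.35,0.35], "dp": [[0,0,15],[0,0,25],[0,0,25],[0,0,15],[0,0,8.5],[0,0,0],[0,0,0],[0,0,0],[0,0,0],[0,0,0],[0,0,0],[0,0,0]], "yaw": [0,0,0,0,0,0,0,0,0,0,0,0], "squeeze": 5}}

```text
time: 16.55
eef_pos: [600.9, 8.5, 265.0]
tcp_rot: [-0.264, 0.964, -0.001, 0.001]
contact_force: [1.3, -3.4, 5.4]
gripper_width: 0.424
```

```bash
python3 chk.py k1;  python3 - <<'E'
from h import *
a,_=load('scene');b,_=load('top')
A=cv2.resize(a[185:265,205:305],None,fx=5,fy=5,interpolation=cv2.INTER_CUBIC)
B=cv2.resize(b[180:260,205:285],None,fx=5,fy=5,interpolation=cv2.INTER_CUBIC)
B=cv2.resize(B,(300,300));A=cv2.resize(A,(500,400))
B=cv2.copyMakeBorder(B,0,100,0,0,cv2.BORDER_CONSTANT)
cv2.imwrite('pics/k1b.png',np.hstack([A,B])[:,:,::-1])
E
```

```text
[600.9   8.5 265. ] jig [[   2.   -105.23]] tool x ang - (yaw+90): 1.9597 tilt [-0.0006  0.0008] w 0.427 j7 [ 0.1   0.75 -0.26  1.77  0.29  0.66  1.78] F [ 1.2 -3.6  5.2] T [-0.74 -0.34  0.03] t 16.65
```

View pics/k1b.png

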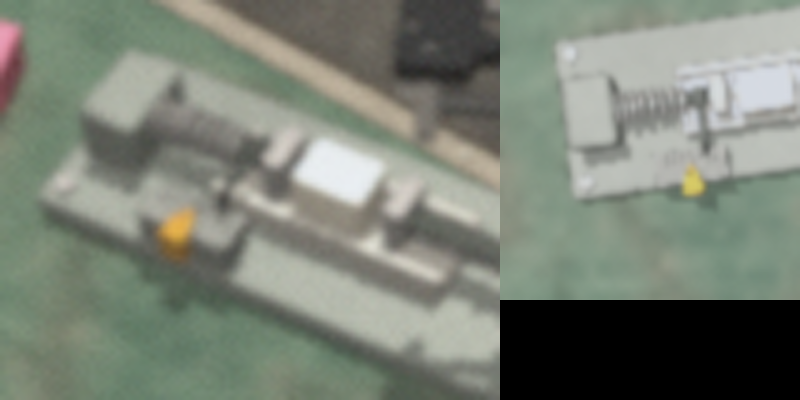

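Emit:
{"name": "play_rows", "arguments": {"grip": [0.35,0.35,0.35,0.35,0.35], "dp": [[0,-1.2,-0.8],[0,0,0],[0,0,0],[0,0,0],[0,0,0]], "yaw": [0,0,0,0,0], "squeeze": 35}}

```text
time: 17.27
eef_pos: [601.1, 8.2, 265.1]
tcp_rot: [-0.264, 0.964, 0.0, 0.0]
contact_force: [2.8, -0.2, -1.2]
gripper_width: 0.42
```

```bash
cat > rect.py <<'E'
from h import *
import sys
XS=np.arange(-50,-12,.25);YS=np.arange(45,95,.25)
def rect(n,im,dx=(0,0)):
    gx,gy=np.meshgrid(XS,YS,indexing='ij')
    W=C0+gx[...,None]*EX+gy[...,None]*EY
    X=np.concatenate([W,np.full(gx.shape+(1,),37.)],-1).reshape(-1,3)
    uv=proj(n,X).reshape(gx.shape+(2,)).astype(np.float32)
    return cv2.remap(im,uv[...,0],uv[...,1],cv2.INTER_CUBIC)
if __name__=='__main__':
    out=[]
    for n in('top','scene'):
        ims=[snap(n)[0].astype(np.float32) for _ in range(4)];im=np.clip(np.mean(ims,0),0,255).astype(np.uint8)
        R=rect(n,im);np.save('r_%s_%s.npy'%(n,sys.argv[1]),R)
        V=cv2.resize(R,None,fx=3.9,fy=3.9,interpolation=cv2.INTER_CUBIC)[:290]
        V=cv2.resize(R,(800,296),interpolation=cv2.INTER_CUBIC)
        for y in range(50,95,5): cv2.line(V,(int((y-45)*16),0),(int((y-45)*16),6),(255,0,0),1)
        for x in range(-50,-12,5): cv2.line(V,(0,int((x+50)*7.8)),(6,int((x+50)*7.8)),(255,0,0),1)
        out.append(V)
    cv2.imwrite('pics/rect_%s.png'%sys.argv[1],np.vstack(out)[:,:,::-1])
    s=telemetry.sense();p=s['eef_pos'];q=s['tcp_rot']
    print(p.round(1),tojig(p).round(2),'F',s['contact_force'].round(1),'T',s['wrist_torque'].round(2),'w',float(s['gripper_width']),'t',s['time'])
E
python3 rect.py a
```

```text
[601.1   8.2 265.1] [[   2.16 -105.54]] F [ 3.6 -1.3 -2.5] T [-0.21 -1.09 -0.04] w 0.4212901455567911 t 17.675
```

View pics/rect_a.png

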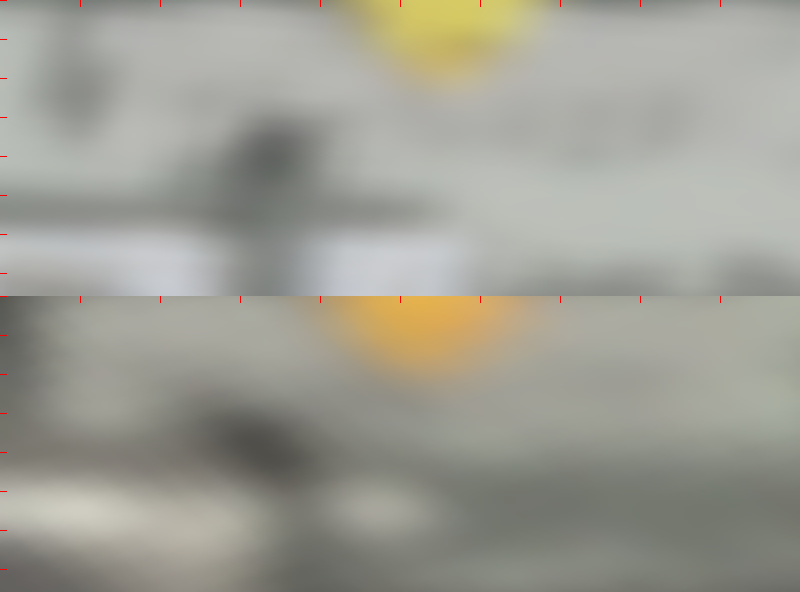

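Both rectified views (16 px/mm) show the needle at about px 270 (y≈62) and the brass nose at about px 440 (y≈72.5), so there's roughly 10.6 mm to go. I'll turn the knob in steps and read needle and mark numerically.

Emit:
{"name": "play_rows", "arguments": {"grip": [0.35,0.35,0.35,0.35,0.35,0.35,0.35,0.35,0.35,0.35,0.35,0.35], "dp": [[0,0,0],[0,0,0],[0,0,0],[0,0,0],[0,0,0],[0,0,0],[0,0,0],[0,0,0],[0,0,0],[0,0,0],[0,0,0],[0,0,0]], "yaw": [0.05,0.1,0.1,0.1,0.1,0.1,0.1,0.1,0.1,0.1,0.05,0]}}

```text
time: 19.18
eef_pos: [601.0, 7.9, 265.1]
tcp_rot: [0.231, 0.973, -0.0, 0.0]
contact_force: [4.5, -3.0, -3.0]
gripper_width: 0.422
```

```bash
cat > ptr.py <<'E'
from rect import *
def prof(R,x0,x1,ch=None):
    i=(XS>=x0)&(XS<x1);return R[i].astype(float).mean(0)
def needle(R,x0=-35,x1=-30.5):
    g=prof(R.mean(2,keepdims=True),x0,x1)[:,0]
    k=np.argmin(np.where((YS>58)&(YS<80),g,999));
    w=(abs(YS-YS[k])<3.5);lo=max(g[w][0],g[w][-1]);base=np.interp(YS[w],[YS[w][0],YS[w][-1]],[g[w][0],g[w][-1]])
    q=np.clip(base-g[w],0,None)**1.5;return (q*YS[w]).sum()/q.sum(), q.max()**(1/1.5)
def mark(R,x0=-46,x1=-40):
    p=prof(R,x0,x1);s=(p[:,0]+p[:,1])/2-p[:,2];s=np.clip(s-s[(YS>55)].min()-.25*np.ptp(s),0,None);s[YS<60]=0;s[YS>84]=0
    return (s*YS).sum()/s.sum()
def state():
    s=telemetry.sense();p=s['eef_pos'];q=s['tcp_rot'];ang=(2*np.arctan2(q[1],q[0])-np.pi/2-YAW+np.pi)%(2*np.pi)-np.pi
    print('ang %.4f'%ang,'jig',tojig(p).round(2),'z %.1f'%p[2],'F',s['contact_force'].round(1),'T',s['wrist_torque'].round(2),'w %.3f'%s['gripper_width'],'j',np.round(s['joint_pos'],2),'t',round(s['time'],2))
if __name__=='__main__':
    tag=sys.argv[1]
    if tag=='load':
        for n in('top','scene'):
            R=np.load('r_%s_a.npy'%n);print('start',n,'needle',needle(R),'mark',mark(R))
        tag=sys.argv[2]
    for n in('top','scene'):
        im=np.clip(np.mean([snap(n)[0].astype(np.float32) for _ in range(4)],0),0,255).astype(np.uint8)
        R=rect(n,im);np.save('r_%s_%s.npy'%(n,tag),R);a=needle(R);m=mark(R);print(n,'needle %.2f (%.0f)'%a,'mark %.2f'%m,'to go %.2f'%(m-a[0]))
    state()
E
python3 ptr.py load b
```

```text
start top needle (np.float64(61.96797297980566), np.float64(37.18233618233618)) mark 72.5073037200441
start scene needle (np.float64(60.51214510674125), np.float64(21.268518518518515)) mark 71.34063434290914
top needle 61.96 (37) mark 72.49 to go 10.53
scene needle 60.50 (21) mark 71.30 to go 10.80
ang 0.9585 jig [[   2.06 -105.9 ]] z 265.1 F [ 5.5 -2.5 -2.7] T [-0.51 -1.16  0.05] w 0.420 j [-0.07  0.74  0.02  1.78 -0.02  0.63  1.06] t 19.57
```

Emit:
{"name": "play_rows", "arguments": {"grip": [0.35,0.35,0.35,0.35,0.35,0.35,0.35,0.35], "dp": [[-0.7,0,0],[-0.7,0,0],[0,0,0],[0,0,0],[0,0,0],[0,0,0],[0,0,0],[0,0,0]], "yaw": [0,0,0.05,0.1,0.1,0.1,0.05,0]}}

```text
time: 20.58
eef_pos: [601.6, 7.6, 265.1]
tcp_rot: [0.419, 0.908, -0.0, -0.001]
contact_force: [-0.6, -0.7, 1.3]
gripper_width: 0.423
```

```bash
cat > jaw.py <<'E'
from ptr import *
# pushing jaw front edge / block edges along y at z 51, |x|<8, from top image
def jaws(im):
    ys=np.arange(-30,60,.25);gx,gy=np.meshgrid(np.arange(-6,7,1.),ys)
    W=C0+gx[...,None]*EX+gy[...,None]*EY
    X=np.concatenate([W,np.full(gx.shape+(1,),51.)],-1).reshape(-1,3)
    uv=proj('top',X).reshape(gx.shape+(2,)).astype(np.float32)
    return ys,cv2.remap(im,uv[...,0],uv[...,1],cv2.INTER_LINEAR).astype(float).mean((1,2))
im,_=load('top');ys,g=jaws(im)
print(' '.join('%d:%.0f'%(y,v) for y,v in zip(ys[::8],g[::8])))
E
python3 ptr.py c; python3 jaw.py
```

```text
top needle 61.96 (36) mark 72.50 to go 10.53
scene needle 60.31 (20) mark 71.36 to go 11.06
ang 0.5603 jig [[   2.6 -106.3]] z 265.0 F [-1.4 -0.6  3.3] T [-0.21  0.57 -0.04] w 0.420 j [-0.14  0.74  0.12  1.78 -0.14  0.63  0.78] t 20.98
-30:136 -28:136 -26:136 -24:137 -22:137 -20:136 -18:136 -16:137 -14:138 -12:138 -10:139 -8:140 -6:140 -4:148 -2:172 0:200 2:208 4:208 6:202 8:196 10:206 12:212 14:213 16:213 18:213 20:213 22:213 24:213 26:213 28:213 30:213 32:213 34:213 36:213 38:211 40:201 42:175 44:165 46:188 48:206 50:209 52:202 54:181 56:147 58:125
```

Emit:
{"name": "play_rows", "arguments": {"grip": [0.35,0.35,0.35,0.35,0.35,0.35,0.35], "dp": [[0,0,0],[0,0,0],[0,0,0],[0,0,0],[0,0,0],[0,0,0],[0,0,0]], "yaw": [0.05,0.1,0.1,0.1,0.05,0,0]}}

```text
time: 21.85
eef_pos: [601.5, 7.4, 265.0]
tcp_rot: [0.591, 0.807, -0.0, -0.001]
contact_force: [-4.7, -1.0, 4.7]
gripper_width: 0.418
```

```bash
python3 ptr.py d; python3 jaw.py
```

```text
top needle 63.53 (40) mark 72.50 to go 8.97
scene needle 62.25 (24) mark 71.32 to go 9.06
ang 0.1604 jig [[   2.49 -106.42]] z 265.0 F [-5.2 -0.4  3.5] T [-0.37  1.26 -0.04] w 0.418 j [-0.2   0.75  0.23  1.78 -0.27  0.65  0.49] t 22.25
-30:133 -28:134 -26:134 -24:135 -22:136 -20:135 -18:134 -16:136 -14:136 -12:136 -10:136 -8:137 -6:136 -4:134 -2:135 0:139 2:160 4:190 6:204 8:207 10:202 12:193 14:199 16:208 18:211 20:211 22:211 24:211 26:211 28:211 30:211 32:211 34:211 36:211 38:211 40:211 42:209 44:203 46:192 48:196 50:205 52:206 54:198 56:174 58:140
```

Emit:
{"name": "play_rows", "arguments": {"grip": [0.35,0.35,0.35,0.35,0.35,0.35,0.35,0.35,0.35], "dp": [[0,-0.7,0],[0,0,0],[0,0,0],[0,0,0],[0,0,0],[0,0,0],[0,0,0],[0,0,0],[0,0,0]], "yaw": [0,0.05,0.08,0.08,0.08,0.08,0.08,0.05,0]}}

```text
time: 23.38
eef_pos: [601.1, 7.5, 265.0]
tcp_rot: [0.773, 0.635, -0.0, -0.0]
contact_force: [-5.2, -1.4, 4.1]
gripper_width: 0.419
```

```bash
python3 ptr.py e
```

```text
top needle 68.53 (36) mark 72.49 to go 3.95
scene needle 67.64 (21) mark 71.33 to go 3.70
ang -0.3410 jig [[   2.1  -106.37]] z 265.0 F [-5.6 -1.   4.5] T [-0.25  1.27  0.07] w 0.422 j [-0.29  0.77  0.37  1.78 -0.42  0.67  0.13] t 23.77
```

Emit:
{"name": "play_rows", "arguments": {"grip": [0.35,0.35,0.35,0.35,0.35,0.35], "dp": [[0,-0.7,0],[0,0,0],[0,0,0],[0,0,0],[0,0,0],[0,0,0]], "yaw": [0,0.05,0.06,0.06,0.05,0]}}

```text
time: 24.52
eef_pos: [600.8, 7.4, 265.1]
tcp_rot: [0.838, 0.546, -0.0, 0.0]
contact_force: [-3.6, -0.7, 1.3]
gripper_width: 0.419
```

```bash
python3 ptr.py f
python3 - <<'E'
from rect import *
o=[cv2.resize(np.load('r_%s_f.npy'%n),(800,296),interpolation=cv2.INTER_CUBIC) for n in('top','scene')]
cv2.imwrite('pics/rect_f.png',np.vstack(o)[:,:,::-1])
E
```

```text
top needle 71.55 (35) mark 72.49 to go 0.94
scene needle 70.60 (24) mark 71.31 to go 0.71
ang -0.5599 jig [[   1.78 -106.27]] z 265.1 F [-3.3 -0.9  0.9] T [-0.18  1.01  0.02] w 0.423 j [-0.32  0.78  0.43  1.78 -0.49  0.68 -0.03] t 24.93
```

View pics/rect_f.png

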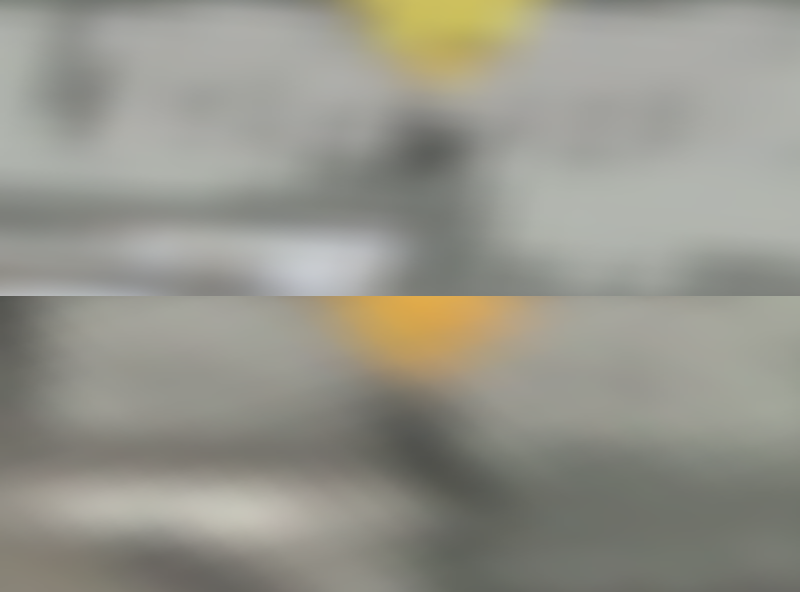

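The needle is now just under the nose: top view blob about (430,145) against nose (445,80), scene view tip about (400,400) against nose (430,380). So it's within about 1 mm. I'll take row-by-row centres before the last nudge.

```bash
cat > rows.py <<'E'
from rect import *
from scipy.ndimage import gaussian_filter1d
def rows(tag,n='top'):
    R=np.load('r_%s_%s.npy'%(n,tag)).astype(float);g=R.mean(2);s=(R[...,0]+R[...,1])/2-R[...,2]
    o=[]
    for x in np.arange(-37,-27,1.):
        p=gaussian_filter1d(g[(XS>=x-.5)&(XS<x+.5)].mean(0),2);w=(YS>59)&(YS<77);i=np.argmin(np.where(w,p,1e9))
        h=p[i]+.4*(min(p[i-14],p[i+14])-p[i]);l=i
        while p[l]<h:l-=1
        r_=i
        while p[r_]<h:r_+=1
        o.append('%d:%.1f/%.1f(%.0f)'%(x,YS[i],(YS[l]+YS[r_])/2,min(p[i-14],p[i+14])-p[i]))
    print(tag,n,'needle min/mid',' '.join(o))
    o=[]
    for x in np.arange(-49,-38,1.):
        p=s[(XS>=x-.5)&(XS<x+.5)].mean(0);p=p-np.median(p);h=p.max()/2;k=np.where((p>h)&(YS>60)&(YS<85))[0]
        o.append('%d:%.1f/%.1f-%.1f(%.0f)'%(x,YS[np.argmax(p)],YS[k[0]],YS[k[-1]],p.max()) if len(k) else '')
    print(tag,n,'mark peak/edges',' '.join(o))
for t in ('a','f'):
    for n in('top','scene'): rows(t,n)
E
python3 rows.py
```

```text
a top needle min/mid -37:61.5/61.4(4) -36:61.8/61.9(12) -35:62.0/62.1(18) -34:62.2/62.4(27) -33:62.0/62.1(34) -32:62.0/62.0(43) -31:62.0/62.0(45) -30:61.8/61.8(45) -29:61.8/61.6(38) -28:61.5/61.5(34)
a top mark peak/edges -49:73.5/67.5-77.8(103) -48:73.2/68.0-77.5(102) -47:73.2/68.0-77.2(99) -46:73.2/68.2-77.0(94) -45:72.8/68.5-76.5(88) -44:72.5/68.8-76.0(84) -43:72.5/69.2-75.8(79) -42:72.5/69.5-75.5(69) -41:72.5/70.0-75.2(58) -40:72.5/70.0-75.2(43) -39:72.5/70.2-75.0(30)
a scene needle min/mid -37:59.2/58.4(10) -36:59.2/59.0(12) -35:59.5/59.5(16) -34:60.0/59.9(20) -33:60.5/60.2(21) -32:60.5/60.6(26) -31:60.8/60.9(25) -30:61.2/61.2(23) -29:61.8/61.8(23) -28:62.0/62.0(25)
a scene mark peak/edges -49:71.2/66.5-76.2(114) -48:71.2/66.5-76.2(109) -47:70.8/66.8-76.0(104) -46:70.8/67.0-75.8(99) -45:70.8/67.2-75.5(92) -44:71.0/67.5-75.2(82) -43:71.5/67.8-74.8(74) -42:71.2/68.0-74.8(62) -41:71.2/68.2-74.8(48) -40:71.5/68.5-74.5(36) -39:71.5/68.8-74.5(23)
f top needle min/mid -37:71.0/71.1(13) -36:71.0/71.1(17) -35:71.2/71.4(21) -34:71.2/71.5(25) -33:71.8/71.8(35) -32:71.8/71.8(40) -31:71.8/71.6(40) -30:71.5/71.6(37) -29:71.5/71.2(28) -28:71.2/71.0(21)
f top mark peak/edges -49:73.5/67.5-77.8(100) -48:73.2/68.0-77.5(100) -47:73.2/68.2-77.2(97) -46:73.0/68.2-77.0(92) -45:72.5/68.5-76.5(86) -44:72.5/68.8-76.2(81) -43:72.5/69.2-75.8(76) -42:72.5/69.5-75.5(67) -41:72.8/69.8-75.2(57) -40:72.5/70.0-75.2(42) -39:72.8/70.2-75.0(30)
f scene needle min/mid -37:69.8/69.8(19) -36:69.8/69.9(20) -35:70.2/70.1(20) -34:70.2/70.2(23) -33:70.5/70.4(22) -32:70.5/70.6(23) -31:70.8/70.8(22) -30:71.0/71.1(22) -29:71.5/71.4(22) -28:72.0/72.0(24)
f scene mark peak/edges -49:71.0/66.5-76.2(112) -48:71.2/66.5-76.2(108) -47:71.0/66.8-76.0(102) -46:70.8/67.0-75.8(97) -45:70.8/67.2-75.5(89) -44:71.0/67.5-75.2(80) -43:71.2/67.8-74.8(70) -42:70.8/68.0-74.8(60) -41:71.0/68.2-74.8(47) -40:71.5/68.5-74.5(35) -39:71.2/68.8-74.2(23)
```

Emit:
{"name": "play_rows", "arguments": {"grip": [0.35,0.35,0.35,0.35,0.35], "dp": [[0,0,0],[0,0,0],[0,0,0],[0,0,0],[0,0,0]], "yaw": [0.03,0.03,0.02,0,0]}}

```text
time: 25.55
eef_pos: [600.7, 7.4, 265.1]
tcp_rot: [0.859, 0.513, -0.0, -0.0]
contact_force: [-3.5, -1.2, 0.3]
gripper_width: 0.421
```

```bash
python3 ptr.py g; sed -i "s/('a','f')/('g',)/" rows.py; python3 rows.py
```

```text
top needle 72.77 (37) mark 72.49 to go -0.27
scene needle 71.81 (27) mark 71.30 to go -0.51
ang -0.6398 jig [[   1.72 -106.27]] z 265.1 F [-3.9 -0.7 -0.4] T [-0.11  0.98  0.16] w 0.421 j [-0.33  0.79  0.45  1.79 -0.51  0.69 -0.09] t 25.95
g top needle min/mid -37:72.0/72.1(8) -36:72.5/72.6(13) -35:73.0/72.9(21) -34:73.0/72.9(28) -33:73.0/72.9(37) -32:72.8/72.9(40) -31:72.8/72.8(44) -30:72.8/72.6(39) -29:72.8/72.6(31) -28:72.8/72.5(23)
g top mark peak/edges -49:73.5/67.5-77.8(100) -48:73.5/68.0-77.5(100) -47:73.0/68.0-77.2(96) -46:72.5/68.2-77.0(91) -45:72.8/68.5-76.5(85) -44:72.2/68.8-76.0(81) -43:72.5/69.2-75.8(76) -42:72.5/69.5-75.5(66) -41:72.5/70.0-75.2(56) -40:73.0/70.2-75.2(42) -39:72.8/70.2-75.0(30)
g scene needle min/mid -37:70.0/70.1(20) -36:70.5/70.6(20) -35:71.0/71.0(23) -34:71.5/71.4(24) -33:71.8/71.6(25) -32:72.0/71.9(26) -31:72.2/72.1(24) -30:72.5/72.4(23) -29:72.8/72.8(23) -28:73.0/73.0(24)
g scene mark peak/edges -49:70.8/66.5-76.2(111) -48:71.0/66.5-76.2(106) -47:70.8/66.8-76.0(100) -46:70.5/67.0-75.8(96) -45:70.8/67.2-75.2(89) -44:71.0/67.5-75.0(80) -43:71.5/67.8-74.8(71) -42:71.0/68.0-74.5(60) -41:71.2/68.2-74.5(47) -40:71.2/68.8-74.2(36) -39:71.2/69.0-74.0(25)
```

Emit:
{"name": "play_rows", "arguments": {"grip": [0.45,0.55,0.65,0.7,0.7,0.7,0.7,0.7,0.7,0.7,0.7], "dp": [[0,0,0],[0,0,0],[0,0,0],[0,0,0],[0,0,-10],[0,0,-20],[0,0,-30],[0,0,-30],[0,0,-20],[0,0,0],[0,0,0]], "yaw": [0,0,0,0,0,0,0,0,0,0,0]}}

```text
time: 27.32
eef_pos: [600.5, 7.6, 374.7]
tcp_rot: [0.859, 0.513, -0.0, -0.0]
contact_force: [-0.4, 0.5, -0.2]
gripper_width: 0.698
```

```bash
python3 ptr.py h; sed -i "s/('g',)/('h',)/" rows.py; python3 rows.py
python3 - <<'E'
from rect import *
a,_=load('scene');b,_=load('top')
A=cv2.resize(a[185:285,195:355],(800,500),interpolation=cv2.INTER_CUBIC);cv2.imwrite('pics/fin.png',A[:,:,::-1])
E
```

```text
top needle 72.77 (36) mark 72.50 to go -0.26
scene needle 71.82 (26) mark 71.35 to go -0.47
ang -0.6399 jig [[   1.73 -106.37]] z 374.8 F [-0.5  0.8 -0.6] T [-0.05  0.1   0.03] w 0.703 j [-0.39  0.65  0.55  1.7  -0.41  0.91 -0.17] t 27.73
h top needle min/mid -37:72.0/72.2(8) -36:72.5/72.6(13) -35:73.0/72.9(21) -34:73.0/72.9(27) -33:73.0/72.9(36) -32:72.8/72.9(39) -31:72.8/72.8(43) -30:72.8/72.6(39) -29:72.8/72.6(31) -28:72.8/72.5(23)
h top mark peak/edges -49:73.5/67.5-77.8(99) -48:73.2/68.0-77.5(99) -47:73.2/68.0-77.2(95) -46:72.8/68.2-77.0(90) -45:72.8/68.5-76.8(84) -44:72.5/68.8-76.2(79) -43:72.8/69.2-75.8(75) -42:72.5/69.5-75.2(66) -41:72.8/70.0-75.2(56) -40:73.0/70.2-75.2(42) -39:72.5/70.2-75.0(29)
h scene needle min/mid -37:70.2/70.2(18) -36:70.8/70.6(19) -35:71.0/71.1(23) -34:71.5/71.4(24) -33:71.8/71.6(24) -32:72.0/71.9(25) -31:72.2/72.0(24) -30:72.5/72.5(23) -29:72.8/72.8(23) -28:73.2/73.2(22)
h scene mark peak/edges -49:71.0/66.5-76.2(112) -48:71.2/66.5-76.2(107) -47:71.0/66.8-76.0(101) -46:70.5/67.0-75.8(96) -45:71.0/67.2-75.5(88) -44:71.2/67.5-75.2(79) -43:71.5/67.8-74.8(72) -42:71.0/68.0-74.8(61) -41:71.2/68.2-74.8(48) -40:71.5/68.8-74.5(36) -39:71.5/69.0-74.5(23)
```

View pics/fin.png

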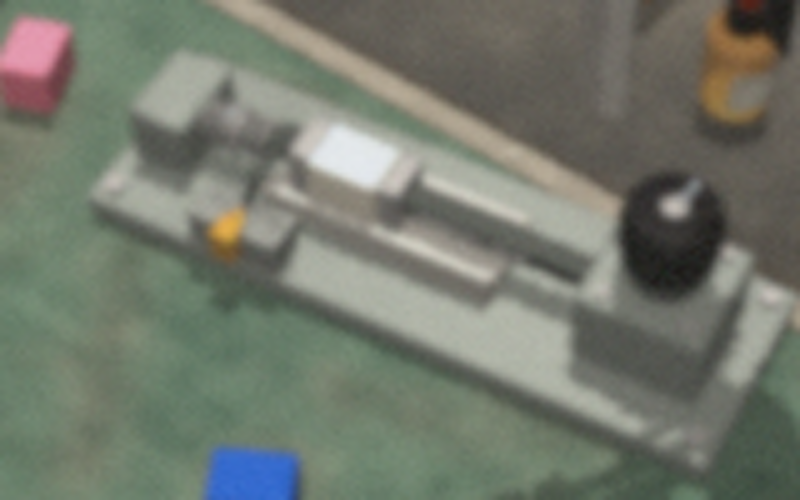

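The block is clamped between the jaws and the needle stands at the brass nose (about (232,205)). It stayed there after I let go, so I'm handing in.

```bash
python3 -c "
from h import *
print(r.close_job())"
```

```text
the job is handed in; nothing more can be done
None
```

The white block is seated in the channel, long side along it, and clamped. The knob is wound clockwise until the pointer stands at the brass mark, to within what the cameras can resolve. I handed the job in at about 28 s with the gripper clear of everything.

- **Block:** the first lowering touched the robot-side rail with about 15 N. I lifted, shifted 1.5 mm and it then went in freely. I released it before touching the knob.
- **Knob:** about 2.6 rad of clockwise turning in one grip, checked against the pointer in small steps. The pointer did not move when I let go.
- **Last checks:** my readings put the pointer 0.2–0.3 mm past the mark in the top view and 0.5 mm past in the scene view. At the needle's very tip, the scene view put it slightly short instead. I trust it to about ±0.4 mm. I did not correct further, because unwinding would bring the knob's play back in.
- **Neighbouring things:** in the last picture I viewed, the things next to the jig looked untouched. I did not measure the crucible, weight and bung again.

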